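# Clamp a resin coupon on the inspection stage

### The arm

A 6-joint arm with a two-finger parallel gripper is mounted at the origin on the work surface. World frame = base frame: x ahead of the robot, y to its left, z up, the work surface at z = 0. Lengths are in m, angles in rad, forces in N, time in s.
With the tool pointing down it reaches from about 0.325 to 0.925 m from the base axis. Payload 3.1 kg.
Tool frame: the origin (TCP) lies at the very end of the fingers, on their centre line; the grasp point (between the pads) lies 19 mm behind it (env.pinch_z is the distance from the TCP to the grasp point, in m); x points along the fingers, y is the direction in which the jaws open and shut, and the axes are right-handed (so a half turn about x gives the same grasp; the last joint's range is limited). The gripper opens to 85 mm and grips with 20 to 120 N. Pads are 22 mm wide; open, the fingers measure 114 mm over their backs; the gripper's body (76 mm by 85 mm) begins 54 mm behind the grasp point. The pads swing forward as they close: fully open they stand 13 mm farther back than shut.
Start: joints at [1.023, 0.217, 1.613, -0, 1.311, -0.112], TCP at [0.264, 0.567, 0.231] pointing down, gripper open.
Joint ranges: [-2.75, 2.75], [-0.78, 2.1], [0.31, 2.55], [-1.13, 4.27], [0.13, 2.63], [-2.58, 2.58]. Speed limits (rad/s): [2.79, 2.79, 3.14, 3.14, 3.14, 3.14].

### API

Orientations are given as a 3x3 rotation matrix whose columns are the frame's x, y, z axes.
In Python, from workcell import sensors, read_camera, workorder, spot_in, masks_of, place_of, env gives the robot as it stands.
- The arm moves only by the tool step_arm, never from a script. Its argument "series" is a list of rows, each a list of 2 entries, a list of its own where there are three numbers: the shift along the tool's x, y, z in units of 25 mm (1.0 is 25 mm), then the turn about the tool's x in rad. In form: [[[tx, ty, tz], spin], ...]. A call has 1 to 8 rows; each row is the pose to reach, as a shift and turn from the pose commanded when the call began, along the tool's axes at that moment; what a row does not reach only later rows make up. A row lasts 1/8 s, in which the tool goes at most 62.5 mm and 10.7 degrees, less where a joint would pass 70% of its speed; a pose out of reach is approached as far as the arm can. A call with a gripper value outside its range is refused whole. "gripper" is the finger opening in mm, from 0 to 85.4, set as the call begins (left out, the last holds). The fingers move at their own pace and stop on an object; "force" is the grip in N (left out, the last holds). Time passes only in rows, so rows that repeat a pose let the fingers close. It gives the time, the measured TCP pose, the force and the opening at its end, in the units of the state.
- sensors.get_obs(): the state, without advancing time (a new reading comes with each control period).
- read_camera(name): name is "scene" or "top" or "wrist"; returns a dict with "pixels" (480x640x3 uint8, red, green, blue), "fx", "fy", "cx", "cy" (pixels), "rvec" (rotation vector, rad) and "tvec" (3), from world to camera coordinates, as OpenCV has them; the wrist camera has in their place "hand_eye" (4x4, takes a point from camera to tool coordinates, whose origin is the TCP and whose axes are the tool frame's). Camera axes: x right, y down, z forward; pixel columns grow to the right and rows downward; lengths in m; the calibration is good to about 2 mm. A picture is of the moment at which its call begins: read the wrist's pose just before it. There is no depth.
- workorder.job_done(): hands the job in, once; it reports no verdict.
Trained networks look in a picture, given as the dict that the camera call returned (one of the last four; its "shot" number tells which), for a name from the list of things; names that differ only in an ending like _2 or _b are one class to them, and where a whole thing is asked for, a point or a joint stands for the part that bears it (a point fixed in the world has none). Each returns a list of dicts, best first, with "confidence" (0 to 1); they miss things now and then, are a little off and sometimes report something else, mostly with a low value. They report only what shows in the picture. A call takes as long as a camera call. They do not tell look-alikes from the thing itself.
- spot_in(query, picture): "at" ([x, y, z] in m, in world coordinates, good to about 4 mm: the middle of the surface that is visible of it).
- masks_of(query, picture): "mask" (480x640 bool, what is visible of it).
- place_of(query, picture): "at" ([x, y, z] in m, in world coordinates, good to about 4 mm: a listed point, or the origin of a listed thing).
The state is a dict: "clock": time; "qpos": joint angles; "qvel": joint speeds; "effort": joint torques, N m; "eef_pos": TCP position; "tcp_rot": TCP orientation; "wrist_force": force on the tool from outside, world axes, zero at the start; "ft_torque": the same for the moment, N m; "width": opening from 0.0 (shut) to 1.0 (fully open).
Only numpy, scipy, OpenCV 4.12 (cv2) and the standard library are available. Lean on these libraries where they do the work, as an engineer would, in place of code of your own. Each camera call takes 0.05 s, during which the arm holds its last target.

### The job

Load the pink resin coupon into the inspection stage without gripping or lifting it: hold the clip's blue paddle down with one fingertip and, while it is down, push the coupon along its channel with the other fingertip, under the clip's steel foot and fully home against the end stop. Then let the paddle up so that the clip holds the coupon there, and leave the dental cast, burner, jar and wax knife where they are.

Things in the scene. Friction and masses are not known exactly. Their poses are not given: they have to be found in the camera images.
- stage: Fixed inspection stage: grey base plate 24 mm high (x -122 to +65, y -32 to +88 mm) with an aluminium channel and a spring clip; its place and yaw vary. Origin on the bench below the channel's centre line; x is the push direction along the channel, y points to the blue paddle, z up. Clip hinge line parallel to x at y +32, 38.5 mm up; its barrel is 11 mm thick, end lugs at x -117 and +46 rise to 46 mm.
- stop (a point): Foot of the dark steel end stop's face, on the channel floor and centre line: stage x +50 mm, 30 mm above the bench. The stop rises 14 mm above the floor. The channel is 34 mm wide between side walls 6 mm thick and 6 mm high above its floor, and is open above and at its -x end (stage x -122 mm).
- clip (a joint): Clip angle (rad): 0 at rest, when its foot is 2 mm above the channel floor and blocks the coupon. Pressing the blue paddle raises it to the hard limit 0.33: foot 12 mm above the floor, paddle level and 3.5 mm higher than the floor, so a second fingertip at the same height can push the coupon's end. Coupon passes from about 0.21; clip resting on the coupon reads about 0.18. It springs back when let go.
- paddle (a point): Middle of the top of the clip's blue ribbed paddle (stage x -36, y about +60 mm), 28 mm out from the hinge line; pressing here takes about 4 N. The paddle spans stage x -112 to +40, y +36 to +78 mm: a fingertip can slide along it in x while pressing. This point is 43 mm above the bench at rest, where the paddle slopes up at 0.33 rad to its outer edge 49 mm up; 33.5 mm when fully pressed.
- foot (a point): Underside of the middle of the clip's steel foot, a round bar 8 mm thick and 20 mm long (stage x +18 to +38 mm) lying along the middle of the channel, y 0. Moves with the clip: 32 mm above the bench at rest.
- coupon: Loose pink resin coupon, a flat plate 60 mm long (its x, along the channel) by 30 mm wide by 8 mm thick, 18 g. Origin at the centre of its underside. It starts flat on the channel floor, clear of the foot, at a varying distance from the stop; against the stop its origin is at stage x = +20 mm.
- cast: Bystander: dental cast, lavender base with red gum and a row of teeth, 60 mm across and 36 mm high, loose on the bench. Origin at the centre of its underside.
- burner: Bystander: shiny steel spirit burner, 68 mm across and 56 mm high, loose on the bench. Origin at the centre of its underside.
- jar: Bystander: small amber jar with a white cap, 48 mm across and 50 mm high, loose on the bench. Origin at the centre of its underside.
- knife: Bystander: wax knife with a brown handle and steel ends, 170 mm long along its x and 14 mm across, lying loose on the bench. Origin at its underside, on its long axis.
There are look-alikes about, which are no part of the job. There is more than one size of the stage; the one meant has the size given above. What is shaped like the coupon but black or yellow is not meant.

How it is judged:
By the outcome, as a careful person would: the job done as asked, in the order asked, and still so for the second after the job is handed in, with the robot touching nothing.
It also fails if it takes over 42 s, if anything falls off the work surface, if the arm or the gripper's body presses on something with over 40 N, if the wrist force passes 120 N, or if a joint passes its speed limit or range.

## Working session

There is one attempt and no reset: what is moved stays moved. The work goes in short steps, Python scripts to look and compute and a tool call to move; the robot and the scene stay as the last step left them, time stands still between calls to the robot, and variables do not carry over. Pictures are saved under pics/ and viewed, and the job is handed in when it is done.

Besides the shell and the picture viewer there is one more tool, called as name([rows], argument=value, ...), one row to a line, values as JSON. step_arm: Moves the arm, as the interface text tells. Its arguments: {"type":"object","properties":{"series":{"type":"array","items":{"type":"array"}},"gripper":{"type":"number"},"force":{"type":"number"}},"required":["series"]}

```bash
mkdir -p pics; ls
cat > h.py <<'E'
import numpy as np, cv2
from workcell import sensors, read_camera, workorder, spot_in, masks_of, place_of, env
def save(n,p): cv2.imwrite('pics/'+n+'.png',p['pixels'][:,:,::-1])
def cam(p):
    R=cv2.Rodrigues(np.array(p['rvec'],float))[0]; return R,np.array(p['tvec'],float).reshape(3)
def proj(p,X):
    R,t=cam(p); c=np.atleast_2d(X)@R.T+t
    return np.c_[p['fx']*c[:,0]/c[:,2]+p['cx'],p['fy']*c[:,1]/c[:,2]+p['cy']]
def ray(p,uv,z):
    R,t=cam(p); d=R.T@np.array([(uv[0]-p['cx'])/p['fx'],(uv[1]-p['cy'])/p['fy'],1]); o=-R.T@t
    return o+d*(z-o[2])/d[2]
E
python3 - <<'E'
from h import *
o=sensors.get_obs(); print(o)
for n in('scene','top'):
    p=read_camera(n); save(n+'0',p)
    for q in('stage','stop','paddle','foot','coupon','cast','burner','jar','knife'):
        try:
            r=place_of(q,p); print(n,q,[(np.round(d['at'],3).tolist(),round(d['confidence'],2),{k:v for k,v in d.items() if k not in('at','confidence')}) for d in r])
        except Exception as e: print(n,q,e)
E
```

```text
pics
{'clock': 0.0, 'qpos': array([ 1.02283076e+00,  2.17765278e-01,  1.61494541e+00, -4.56219898e-06,
        1.31132913e+00, -1.12239481e-01]), 'qvel': array([-0.00102317, -0.000566  , -0.00131511, -0.00233687, -0.00044995,
       -0.00266381]), 'effort': array([-1.13726743e-03, -3.96846735e+01, -3.03847647e+01, -1.79377885e-04,
        9.59464669e-03, -1.74757770e-05]), 'eef_pos': array([0.26336037, 0.56588623, 0.22995551]), 'tcp_rot': array([[-1.27109056e-03,  4.22066139e-01,  9.06564150e-01],
       [-2.09116254e-03,  9.06561778e-01, -4.22067967e-01],
       [-9.99997006e-01, -2.43225960e-03, -2.69713222e-04]]), 'wrist_force': array([ 0.10089654, -0.64457995, -0.01731379]), 'ft_torque': array([-0.06134265, -0.01259752,  0.00082289]), 'width': 0.9982135651187811}
scene stage [([0.555, 0.081, 0.0], 0.69, {}), ([0.4, -0.305, 0.005], 0.64, {}), ([0.332, 0.288, -0.002], 0.58, {})]
scene stop [([0.608, 0.084, 0.03], 0.96, {}), ([0.398, 0.272, 0.045], 0.92, {}), ([0.467, -0.323, 0.044], 0.69, {})]
scene paddle [([0.527, 0.149, 0.043], 0.79, {}), ([0.306, 0.374, 0.058], 0.59, {}), ([0.3
[... 618 characters left out ...]
9, 0.002], 0.57, {})]
top stop [([0.468, -0.332, 0.036], 0.9, {}), ([0.608, 0.08, 0.03], 0.83, {}), ([0.395, 0.269, 0.04], 0.77, {})]
top paddle [([0.516, 0.148, 0.042], 0.76, {}), ([0.304, 0.378, 0.057], 0.62, {}), ([0.383, -0.213, 0.059], 0.58, {}), ([0.631, -0.066, 0.002], 0.3, {})]
top foot [([0.44, -0.32, 0.041], 0.71, {}), ([0.372, 0.278, 0.045], 0.67, {}), ([0.583, 0.084, 0.037], 0.63, {})]
top coupon [([0.53, 0.086, 0.027], 0.9, {}), ([0.415, -0.025, 0.002], 0.88, {}), ([0.347, 0.082, -0.002], 0.78, {})]
top cast [([0.709, 0.092, -0.004], 0.85, {})]
top burner [([0.631, -0.063, 0.003], 0.72, {}), ([0.714, 0.092, 0.0], 0.16, {})]
top jar []
top knife [([0.586, 0.247, -0.0], 0.93, {})]
```

View pics/scene0.png

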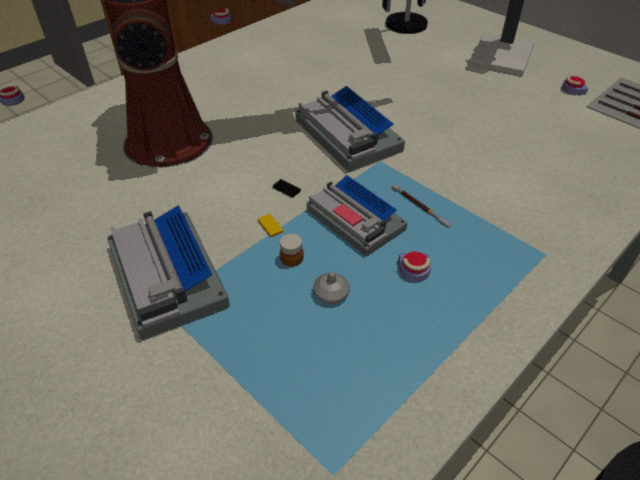

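View pics/top0.png

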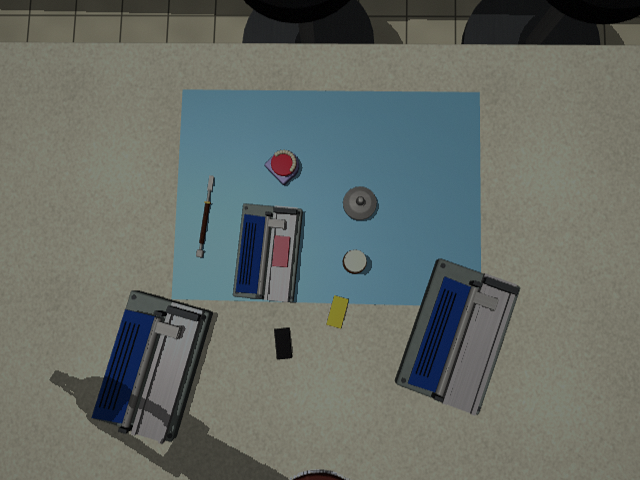

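The three stages are at scene pixels (357,212), (350,128) and (165,268). Only the middle one, top (268,252), has its paddle and floor at 43/30 mm and carries the pink coupon. The others measure larger. I'll confirm this in an enlarged crop and fit its pose.

```bash
cat > ov.py <<'E'
from h import *
def W(ori,yaw,P):
    P=np.atleast_2d(np.array(P,float))/1000; c,s=np.cos(yaw),np.sin(yaw)
    return np.c_[ori[0]+c*P[:,0]-s*P[:,1],ori[1]+s*P[:,0]+c*P[:,1],P[:,2]]
def overlay(p,ori,yaw,name,box,k,coupx=None):
    u0,v0,u1,v1=box
    im=cv2.resize(p['pixels'][v0:v1,u0:u1,::-1],None,fx=k,fy=k,interpolation=cv2.INTER_CUBIC)
    def pl(P,col):
        q=((proj(p,W(ori,yaw,P))-[u0,v0]+.5)*k*8).astype(np.int32)
        cv2.polylines(im,[q.reshape(-1,1,2)],True,col,1,cv2.LINE_AA,3)
    pl([[-122,-32,24],[65,-32,24],[65,88,24],[-122,88,24]],(0,255,0))
    pl([[-122,-17,36],[50,-17,36],[50,17,36],[-122,17,36]],(0,255,255))
    pl([[50,-17,44],[50,17,44]],(255,0,255))
    pl([[-112,36,35],[40,36,35],[40,76,49],[-112,76,49]],(255,255,0))
    if coupx is not None: pl([[coupx-30,-15,38],[coupx+30,-15,38],[coupx+30,15,38],[coupx-30,15,38]],(255,255,255))
    cv2.imwrite('pics/'+name+'.png',im)
E
python3 - <<'E'
from ov import *
p=read_camera('top'); q=read_camera('scene')
# coupon mask corner fit
for n,im in(('top',p),('scene',q)):
    rr=masks_of('coupon',im)
    for d in rr:
        m=d['mask'].astype(np.uint8); c,s,a=cv2.minAreaRect(cv2.findNonZero(m)); print(n,d['confidence'],c,s,a)
    px=im['pixels'].astype(int); m=((px[...,0]>130)&(px[...,0]-px[...,1]>60)&(px[...,2]>60)); 
    nn,l,st,ce=cv2.connectedComponentsWithStats(m.astype(np.uint8))
    for i in range(1,nn):
        if st[i,4]>80:
            print(st[i],ce[i],ray(im,ce[i],.038))
ori=(0.556,0.0845);yaw=-0.06
overlay(p,ori,yaw,'ov_top1',(215,190,325,310),5,-28)
overlay(q,ori,yaw,'ov_sc1',(295,165,415,260),6,-28)
E
```

```text
top 0.96 (280.1558837890625, 250.47352600097656) (16.489748001098633, 30.831995010375977) 4.39870548248291
top 0.76 (282.290771484375, 342.605224609375) (30.82221794128418, 14.697632789611816) 87.27368927001953
top 0.58 (336.79412841796875, 311.3235778808594) (16.249887466430664, 30.316951751708984) 14.03624439239502
top 0.36 (267.243896484375, 251.80487060546875) (61.39993667602539, 95.19198608398438) 6.34019136428833
scene 0.85 (347.2416076660156, 214.86915588378906) (28.427349090576172, 12.78001880645752) 34.99202346801758
scene 0.73 (286.3000183105469, 187.4000244140625) (26.832815170288086, 12.074766159057617) 26.56505012512207
scene 0.72 (362.6411437988281, 198.17105102539062) (60.59136962890625, 36.13883972167969) 50.47736740112305
scene 0.67 (269.85498046875, 224.6115264892578) (25.302997589111328, 14.023347854614258) 52.43141174316406
[334 204  28  20 268] [347.3880597  213.55970149] [0.52954862 0.0871573  0.038     ]
```

View pics/ov_top1.png

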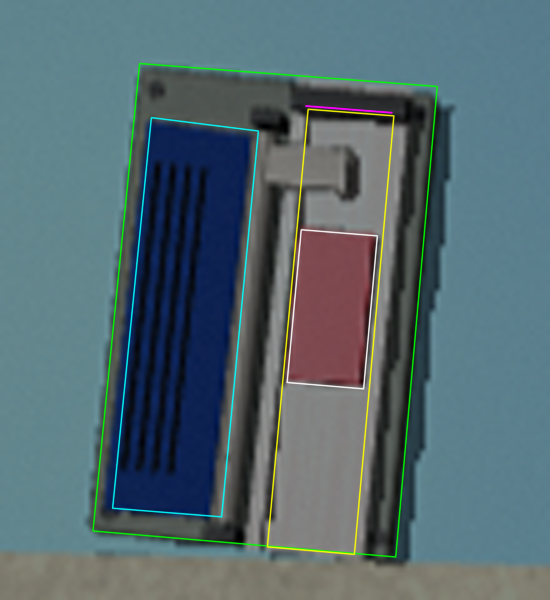

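View pics/ov_sc1.png

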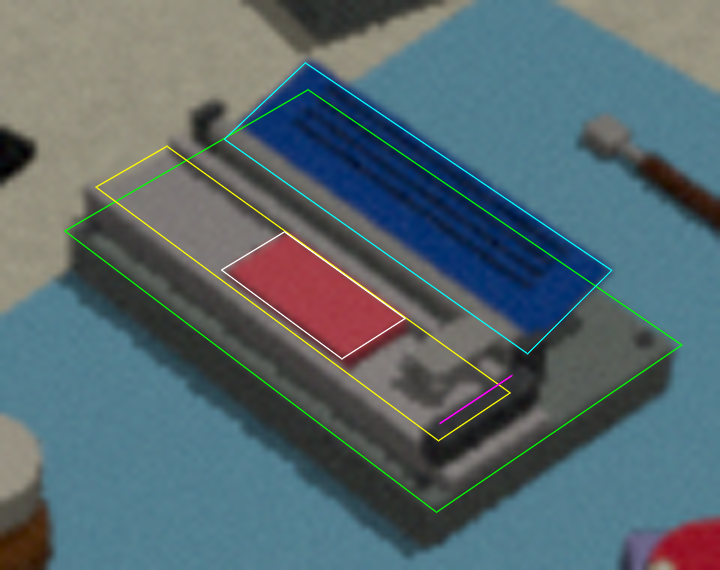

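The crop confirms it. The outline with the given size fits the grey plate (top 225-305, 203-302), with pink coupon in its channel centred near stage x = -28. Its rear end is then at about -58. Next I'll work out the hover pose behind the coupon.

```bash
cat > go.py <<'E'
from ov import *
import sys
ORI=(0.555,0.083);YAW=-0.06
def status():
    o=sensors.get_obs();c,s=np.cos(YAW),np.sin(YAW)
    d=(o['eef_pos'][:2]-ORI)*1000
    print('t',round(o['clock'],2),'stage xyz mm',np.round([c*d[0]+s*d[1],-s*d[0]+c*d[1],o['eef_pos'][2]*1000],1),'F',np.round(o['wrist_force'],2),'w',o['width']*85.4)
    return o
def to(x,y,z):
    o=status(); t=W(ORI,YAW,[x,y,z])[0]; R=o['tcp_rot']
    ang=np.arctan2(R[1,1],R[0,1]); sp=-((np.pi/2+YAW)-ang)
    print('shift units',np.round(R.T@(t-o['eef_pos'])/.025,3),'spin',round(sp,3),'tilt',np.round(R[2],4))
E
python3 -c "
from go import *
to(-88,32,100)"
```

```text
t 1.2 stage xyz mm [-319.7  465.3  231.3] F [ 1.12 -0.05 -0.  ] w 85.27879352997931
shift units [  5.252 -12.721  14.98 ] spin -0.376 tilt [-1. -0. -0.]
```

step_arm([
  [[0,-1.2,1.4],-0.05],
  [[0.3,-2.8,3.3],-0.1],
  [[0.6,-4.4,5.2],-0.16],
  [[1,-6,7.1],-0.22],
  [[1.5,-7.6,9],-0.28],
  [[2,-9.2,10.9],-0.34],
  [[2.5,-10.8,12.8],-0.376],
  [[3,-12,14.2],-0.376],
], gripper=50)

```text
clock: 2.2
eef_pos: [0.4601, 0.1427, 0.1565]
tcp_rot: [[0.002, 0.061, 0.998], [0.0, 0.998, -0.061], [-1.0, 0.0, 0.002]]
wrist_force: [0.5, -0.1, 0.2]
width: 0.589
```

```bash
python3 -c "
from go import *
to(-88,32,75)"
```

```text
t 2.2 stage xyz mm [-98.3  53.9 156.5] F [ 0.45 -0.08  0.18] w 50.314670412485945
shift units [ 3.261 -0.875  0.408] spin -0.001 tilt [-1.0e+00  2.0e-04  1.7e-03]
```

step_arm([
  [[1,-0.7,0.3],0],
  [[2.2,-0.88,0.4],0],
  [[3.2,-0.88,0.4],0],
  [[3.2,-0.88,0.4],0],
  [[3.2,-0.88,0.4],0],
])

```text
clock: 2.82
eef_pos: [0.4685, 0.1224, 0.0773]
tcp_rot: [[0.001, 0.06, 0.998], [0.0, 0.998, -0.06], [-1.0, 0.0, 0.001]]
wrist_force: [0.8, -0.2, 0.7]
width: 0.582
```

Run:
```python
from go import *
o=status()
p=read_camera('wrist'); save('w1',p); print(p['hand_eye'])
T=np.array(p['hand_eye']);R=o['tcp_rot']
# overlay
im=p['pixels'][:,:,::-1].copy()
def pw(X):
    t=(X-o['eef_pos'])@R; c=(t-T[:3,3])@T[:3,:3]
    return np.c_[p['fx']*c[:,0]/c[:,2]+p['cx'],p['fy']*c[:,1]/c[:,2]+p['cy']],c[:,2]
for P,col in(([[-122,-32,24],[65,-32,24],[65,88,24],[-122,88,24]],(0,255,0)),([[-58,-15,38],[2,-15,38],[2,15,38],[-58,15,38]],(255,255,255)),([[-122,-17,36],[50,-17,36],[50,17,36],[-122,17,36]],(0,255,255)),([[-112,36,35],[40,36,35],[40,76,49],[-112,76,49]],(255,255,0))):
    q,z=pw(W(ORI,YAW,P)); print(q.round(),z.round(3))
    cv2.polylines(im,[q.astype(np.int32).reshape(-1,1,2)],True,col,1)
cv2.imwrite('pics/w1o.png',im)
s=read_camera('scene'); cv2.imwrite('pics/s1.png',cv2.resize(s['pixels'][120:280,260:460,::-1],None,fx=4,fy=4-.25*1,interpolation=2))
```

```text
t 2.83 stage xyz mm [-88.7  34.2  77.3] F [ 0.84 -0.21  0.68] w 49.682683185696746
[[ 9.41254010e-04 -3.00730045e-01  9.53708841e-01 -1.42362684e-01]
 [ 9.99999540e-01  1.05442671e-04 -9.53691272e-04 -3.58857067e-04]
 [ 1.86242012e-04  9.53709300e-01  3.00730006e-01 -7.70958954e-02]
 [ 0.00000000e+00  0.00000000e+00  0.00000000e+00  1.00000000e+00]]
[[194. 205.]
 [221. 471.]
 [395. 471.]
 [417. 205.]] [0.2   0.256 0.256 0.2  ]
[[228. 324.]
 [235. 412.]
 [285. 412.]
 [282. 324.]] [0.206 0.224 0.224 0.206]
[[216. 211.]
 [237. 470.]
 [290. 470.]
 [283. 211.]] [0.188 0.24  0.24  0.188]
[[320. 229.]
 [320. 457.]
 [386. 477.]
 [404. 237.]] [0.192 0.238 0.225 0.179]
```

View pics/w1o.png

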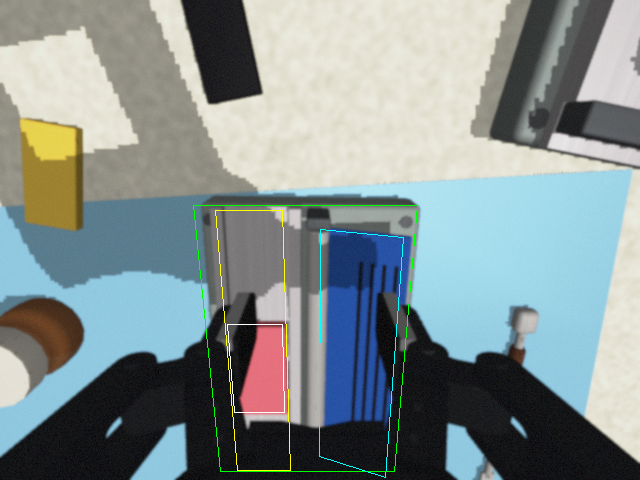

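View pics/s1.png

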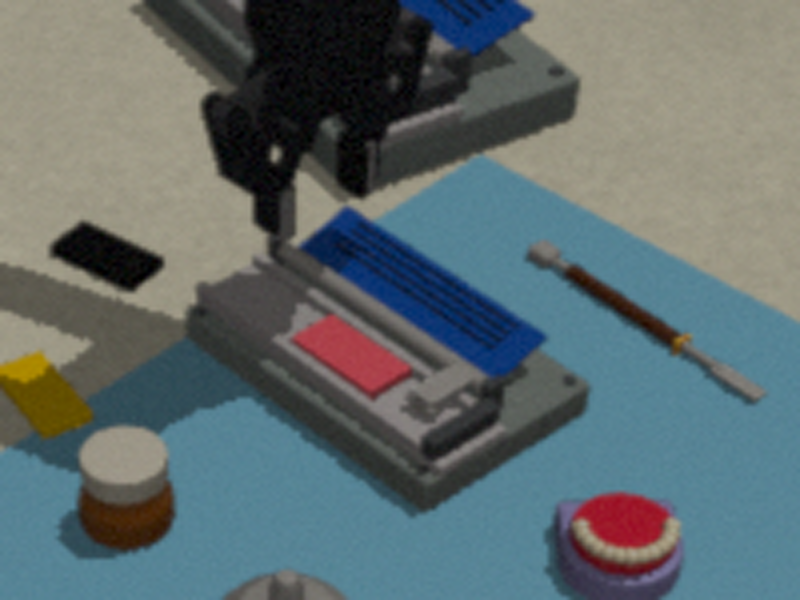

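The wrist view shows the coupon's rear edge at row 322, where the model predicts 324. The hinge barrel is at column 316, nearly under the TCP as planned, so the fingers straddle it. Next I'll descend.

step_arm([
  [[0.4,-0.09,0],0],
  [[0.8,-0.09,0],0],
  [[1.0,-0.09,0],0],
  [[1.0,-0.09,0],0],
])

```text
clock: 3.42
eef_pos: [0.4667, 0.1199, 0.0504]
tcp_rot: [[-0.002, 0.06, 0.998], [-0.0, 0.998, -0.06], [-1.0, -0.0, -0.002]]
wrist_force: [-1.0, 0.4, -0.2]
width: 0.59
```

step_arm([
  [[0.1,0,0],0],
  [[0.2,0,0],0],
  [[0.2,0,0],0],
])

```text
clock: 3.8
eef_pos: [0.4674, 0.12, 0.0462]
tcp_rot: [[-0.0, 0.06, 0.998], [-0.0, 0.998, -0.06], [-1.0, -0.0, -0.0]]
wrist_force: [-0.7, -0.1, -0.2]
width: 0.587
```

```bash
python3 -c "
from go import *
to(-88,32,40)"
```

```text
t 3.8 stage xyz mm [-89.6  31.6  46.2] F [-0.67 -0.09 -0.19] w 50.149163036403884
shift units [0.247 0.014 0.066] spin 0.0 tilt [-1.e+00 -1.e-04 -3.e-04]
```

step_arm([
  [[0.08,0,0],0],
  [[0.16,0,0],0],
  [[0.24,0,0],0],
  [[0.24,0,0],0],
])

```text
clock: 4.3
eef_pos: [0.4674, 0.12, 0.0401]
tcp_rot: [[-0.0, 0.06, 0.998], [-0.0, 0.998, -0.06], [-1.0, -0.0, -0.0]]
wrist_force: [-0.0, -0.3, 0.6]
width: 0.588
```

step_arm([
  [[0.06,0,0],0],
  [[0.12,0,0],0],
  [[0.16,0,0],0],
  [[0.16,0,0],0],
])

```text
clock: 4.8
eef_pos: [0.4676, 0.1202, 0.0364]
tcp_rot: [[0.0, 0.06, 0.998], [0.0, 0.998, -0.06], [-1.0, 0.0, 0.0]]
wrist_force: [-1.8, 2.1, 3.0]
width: 0.589
```

Run:
```python
from go import *
status()
s=read_camera('scene'); cv2.imwrite('pics/s2.png',cv2.resize(s['pixels'][150:270,290:430,::-1],None,fx=5,fy=5,interpolation=2))
p=read_camera('wrist'); save('w2',p)
```

```text
t 4.8 stage xyz mm [-89.4  31.8  36.4] F [-1.77  2.13  2.99] w 50.28347513156357
```

View pics/s2.png

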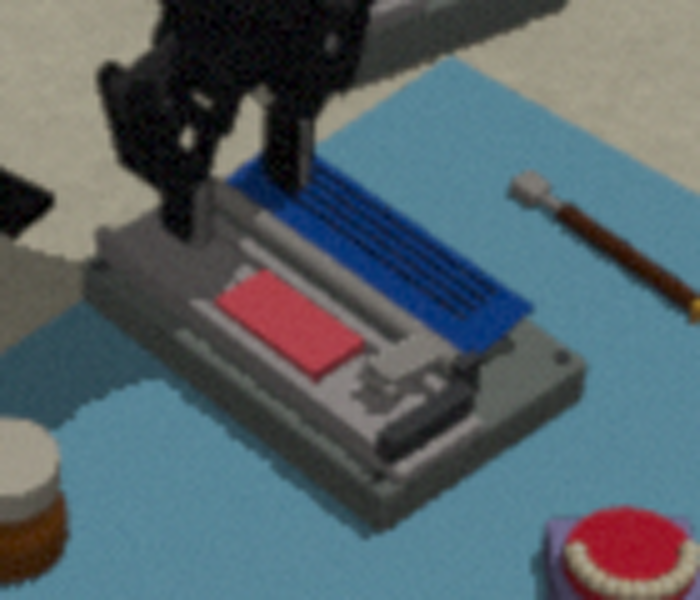

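View pics/w2.png

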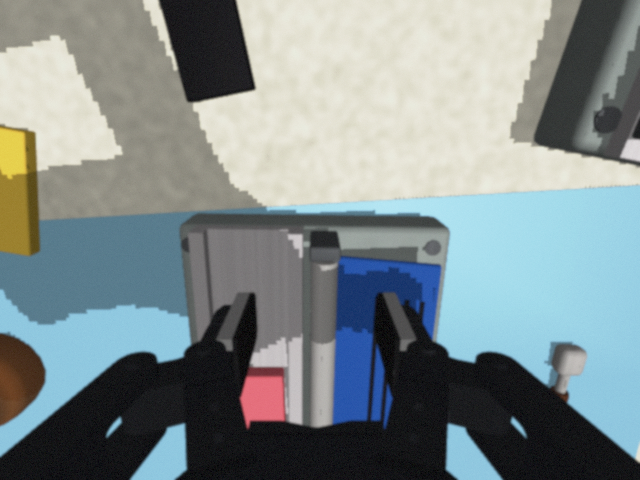

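Both fingers are placed correctly. One is in the channel at columns 222-255, between the walls at 207 and 288. The other is on the paddle, where contact has begun. I'll keep pressing.

step_arm([
  [[0.06,0,0],0],
  [[0.12,0,0],0],
  [[0.18,0,0],0],
  [[0.18,0,0],0],
])

```text
clock: 5.4
eef_pos: [0.4677, 0.1199, 0.0317]
tcp_rot: [[0.0, 0.06, 0.998], [-0.0, 0.998, -0.06], [-1.0, -0.0, 0.0]]
wrist_force: [-1.5, 0.8, 2.6]
width: 0.585
```

step_arm([
  [[0.04,0,0],0],
  [[0.08,0,0],0],
  [[0.08,0,0],0],
])

```text
clock: 5.78
eef_pos: [0.4677, 0.1198, 0.0303]
tcp_rot: [[-0.0, 0.06, 0.998], [-0.0, 0.998, -0.06], [-1.0, -0.0, -0.0]]
wrist_force: [-1.4, 0.1, 7.7]
width: 0.584
```

step_arm([
  [[0.04,0,0],0],
  [[0.08,0,0],0],
  [[0.08,0,0],0],
])

```text
clock: 6.15
eef_pos: [0.4678, 0.1199, 0.0297]
tcp_rot: [[-0.001, 0.059, 0.998], [-0.0, 0.998, -0.059], [-1.0, -0.0, -0.001]]
wrist_force: [-6.6, -1.7, 17.9]
width: 0.586
```

Run:
```python
from go import *
o=status(); print(o['ft_torque'])
s=read_camera('scene'); cv2.imwrite('pics/s3.png',cv2.resize(s['pixels'][150:270,290:430,::-1],None,fx=5,fy=5,interpolation=2))
p=read_camera('wrist'); save('w3',p)
for im in(s,p):
  for q in('foot','paddle'): print(q,[(np.round(d['at'],4),round(d['confidence'],2)) for d in place_of(q,im)])
```

```text
t 6.15 stage xyz mm [-89.2  31.6  29.7] F [-6.6  -1.69 17.9 ] w 50.04554458732132
[0.2624398  1.05676372 0.15208164]
foot [(array([ 0.4419, -0.3194,  0.0464]), 0.87), (array([0.3684, 0.2781, 0.0458]), 0.84), (array([0.584 , 0.0803, 0.0429]), 0.79)]
paddle [(array([ 0.3817, -0.211 ,  0.0605]), 0.72), (array([0.5238, 0.1518, 0.0375]), 0.64), (array([0.3054, 0.3766, 0.055 ]), 0.57)]
foot []
paddle [(array([0.5225, 0.1471, 0.0322]), 0.59)]
```

View pics/s3.png

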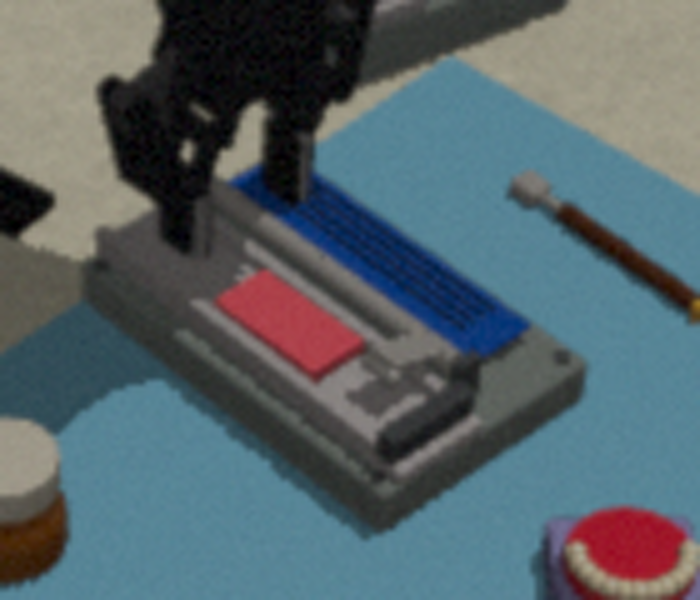

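View pics/w3.png

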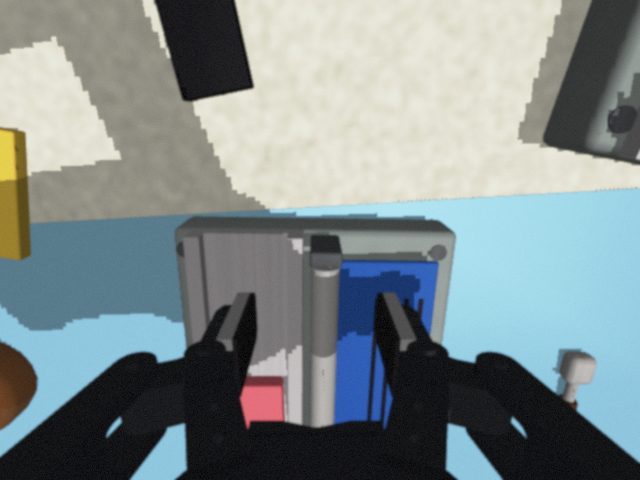

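The clip is fully up: the foot estimate is about 43 mm, against 42 expected. The load is on the paddle finger. I'll ease off a little and slide forward.

step_arm([
  [[-0.06,0,0],0],
  [[-0.06,0,0.15],0],
  [[-0.06,0,0.35],0],
  [[-0.06,0,0.55],0],
  [[-0.06,0,0.75],0],
  [[-0.06,0,0.85],0],
  [[-0.06,0,0.85],0],
])

```text
clock: 7.32
eef_pos: [0.4687, 0.12, 0.0282]
tcp_rot: [[-0.049, 0.056, 0.997], [-0.0, 0.998, -0.056], [-0.999, -0.003, -0.049]]
wrist_force: [-43.6, 2.8, 51.9]
width: 0.586
```

Run:
```python
from go import *
o=status(); print(o['ft_torque'])
s=read_camera('scene'); cv2.imwrite('pics/s4.png',cv2.resize(s['pixels'][150:270,290:430,::-1],None,fx=5,fy=5,interpolation=2))
for q in('foot','coupon'): print(q,[(np.round(d['at'],4),round(d['confidence'],2)) for d in place_of(q,s)])
```

```text
t 7.33 stage xyz mm [-88.3  31.7  28.2] F [-43.65   2.85  51.87] w 50.03866780957263
[1.97621382 7.46569363 1.15458545]
foot [(array([ 0.4378, -0.3178,  0.0447]), 0.93), (array([0.3695, 0.2767, 0.0413]), 0.71), (array([7.069e-01, 8.780e-02, 1.000e-04]), 0.7), (array([0.5878, 0.079 , 0.0414]), 0.6)]
coupon [(array([0.5256, 0.0881, 0.0268]), 0.64), (array([ 0.4123, -0.0219, -0.0006]), 0.64), (array([3.501e-01, 7.830e-02, 2.000e-04]), 0.59)]
```

View pics/s4.png

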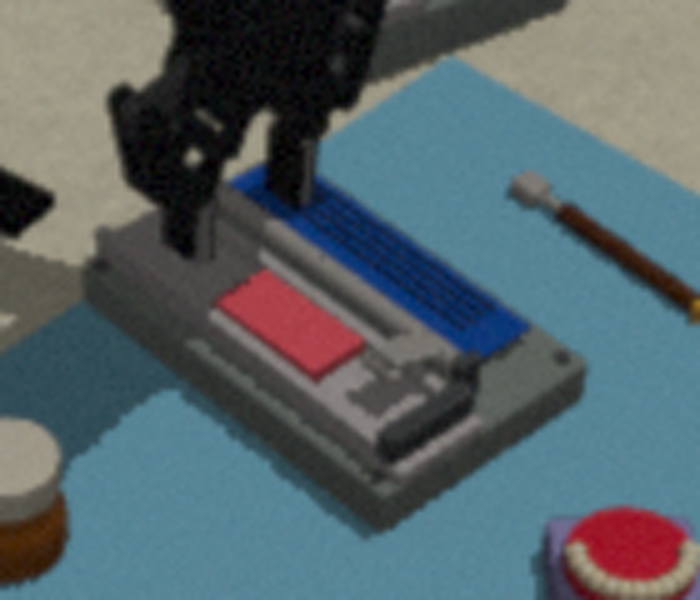

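The paddle finger stuck. Friction is about 0.85, and pressing against the hard limit locked it: -44 N in x and 52 N up. I'll undo the forward command and lift until only the spring load of about 4 N remains.

step_arm([
  [[0,0,-0.3],0],
  [[0,0,-0.6],0],
  [[-0.03,0,-0.85],0],
  [[-0.06,0,-0.85],0],
  [[-0.06,0,-0.85],0],
])

```text
clock: 8.1
eef_pos: [0.4675, 0.1199, 0.0308]
tcp_rot: [[-0.0, 0.06, 0.998], [-0.0, 0.998, -0.06], [-1.0, -0.0, -0.0]]
wrist_force: [-1.0, 0.3, 3.5]
width: 0.585
```

Run:
```python
from go import *
o=status(); print(o['ft_torque'],o['tcp_rot'])
```

```text
t 8.1 stage xyz mm [-89.6  31.6  30.8] F [-1.01  0.28  3.45] w 49.99319201662484
[0.23419003 0.22095082 0.0413106 ] [[-3.94016613e-04  5.97507068e-02  9.98213253e-01]
 [-1.00711589e-04  9.98213323e-01 -5.97507508e-02]
 [-9.99999917e-01 -1.24074431e-04 -3.87295044e-04]]
```

step_arm([
  [[-0.03,0,0],0],
  [[-0.03,0,0.1],0],
  [[-0.03,0,0.2],0],
  [[-0.03,0,0.3],0],
  [[-0.03,0,0.3],0],
])

```text
clock: 8.72
eef_pos: [0.4753, 0.1194, 0.0315]
tcp_rot: [[0.0, 0.06, 0.998], [-0.0, 0.998, -0.06], [-1.0, -0.0, 0.0]]
wrist_force: [-2.0, -0.7, 4.4]
width: 0.587
```

step_arm([
  [[0,0,0.15],0],
  [[0,0,0.3],0],
  [[0,0,0.45],0],
  [[0,0,0.6],0],
  [[0,0,0.75],0],
  [[0,0,0.9],0],
  [[0,0,1.0],0],
  [[0,0,1.0],0],
])

```text
clock: 9.72
eef_pos: [0.5006, 0.118, 0.0317]
tcp_rot: [[0.001, 0.06, 0.998], [-0.0, 0.998, -0.06], [-1.0, 0.0, 0.001]]
wrist_force: [-2.3, -1.0, 3.4]
width: 0.584
```

Run:
```python
from go import *
o=status(); print(o['ft_torque'])
s=read_camera('scene'); cv2.imwrite('pics/s5.png',cv2.resize(s['pixels'][150:270,290:430,::-1],None,fx=5,fy=5,interpolation=2))
for q in('foot','coupon'): print(q,[(np.round(d['at'],4),round(d['confidence'],2)) for d in place_of(q,s)])
```

```text
t 9.72 stage xyz mm [-56.4  31.7  31.7] F [-2.26 -1.03  3.38] w 49.873317316318946
[ 0.09218659  0.26113971 -0.00031226]
foot [(array([0.5864, 0.0786, 0.0422]), 0.71), (array([ 0.437 , -0.3185,  0.0447]), 0.6)]
coupon [(array([ 0.4167, -0.0254, -0.0012]), 0.62), (array([0.5365, 0.088 , 0.0283]), 0.56), (array([ 0.3484,  0.0795, -0.0008]), 0.53)]
```

View pics/s5.png

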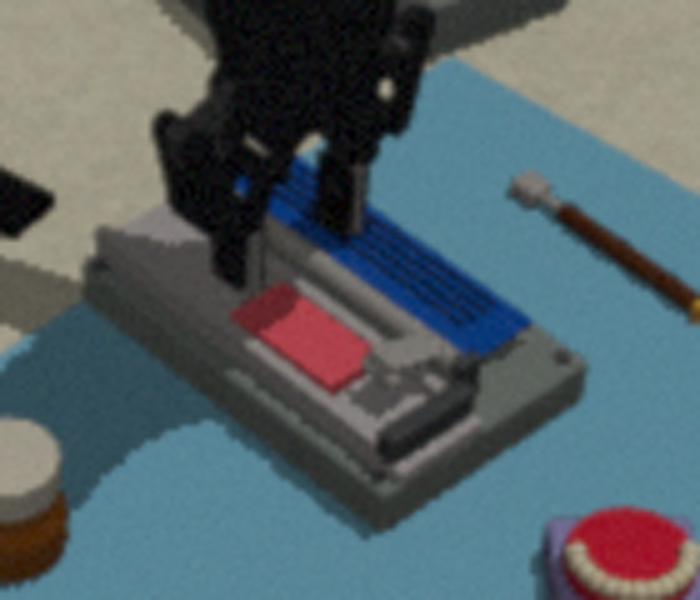

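The finger is pushing the coupon, which has moved about 12 mm, and the foot is up. I'll continue.

step_arm([
  [[0,0,0.15],0],
  [[0,0,0.3],0],
  [[0,0,0.45],0],
  [[0,0,0.6],0],
  [[0,0,0.75],0],
  [[0,0,0.9],0],
  [[0,0,1.05],0],
  [[0,0,1.15],0],
])

```text
clock: 10.88
eef_pos: [0.529, 0.1163, 0.0316]
tcp_rot: [[0.0, 0.06, 0.998], [0.0, 0.998, -0.06], [-1.0, 0.0, 0.0]]
wrist_force: [-2.1, 0.3, 4.0]
width: 0.585
```

step_arm([
  [[0,0,0.05],0],
  [[0,0,0.1],0],
  [[0,0,0.15],0],
  [[0,0,0.15],0],
])

```text
clock: 11.38
eef_pos: [0.5326, 0.1161, 0.0316]
tcp_rot: [[0.0, 0.06, 0.998], [0.0, 0.998, -0.06], [-1.0, 0.0, 0.0]]
wrist_force: [-2.5, 0.4, 2.4]
width: 0.59
```

Run:
```python
from go import *
o=status(); print(o['ft_torque'])
s=read_camera('scene'); cv2.imwrite('pics/s6.png',cv2.resize(s['pixels'][150:270,290:430,::-1],None,fx=5,fy=5,interpolation=2))
for q in('foot','coupon'): print(q,[(np.round(d['at'],4),round(d['confidence'],2)) for d in place_of(q,s)])
print(W(ORI,YAW,[20,0,30]))
```

```text
t 11.38 stage xyz mm [-24.3  31.7  31.6] F [-2.47  0.36  2.38] w 50.373210985488136
[0.09564119 0.38642685 0.07592361]
foot [(array([ 0.4374, -0.3177,  0.044 ]), 0.97), (array([0.5885, 0.0783, 0.0391]), 0.85)]
coupon [(array([0.5699, 0.0874, 0.0312]), 0.82), (array([0.3472, 0.0801, 0.0015]), 0.7), (array([ 0.4167, -0.0259,  0.0027]), 0.58)]
[[0.57496401 0.08180072 0.03      ]]
```

View pics/s6.png

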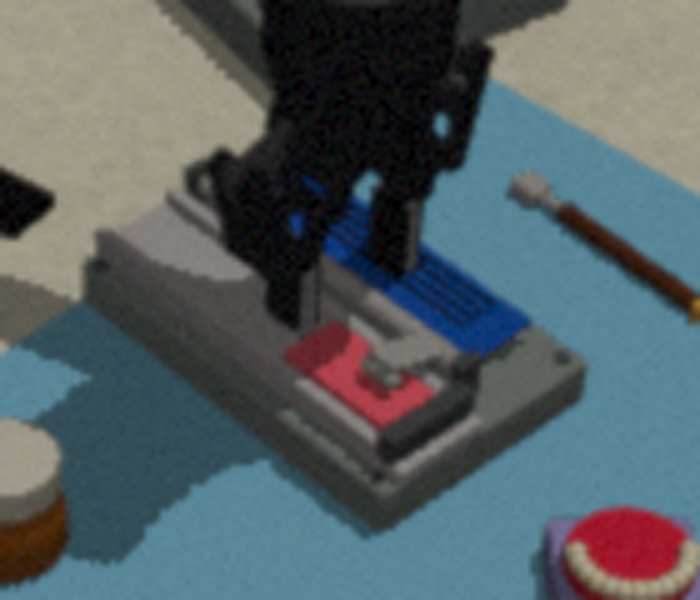

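The coupon is under the foot with a few mm to go. I'll take small steps until the stop shows in the force.

step_arm([
  [[0,0,0.05],0],
  [[0,0,0.1],0],
  [[0,0,0.1],0],
])

```text
clock: 11.9
eef_pos: [0.5351, 0.1159, 0.0316]
tcp_rot: [[0.0, 0.06, 0.998], [0.0, 0.998, -0.06], [-1.0, 0.0, 0.0]]
wrist_force: [-3.1, 0.5, 3.2]
width: 0.582
```

step_arm([
  [[0,0,0.03],0],
  [[0,0,0.06],0],
  [[0,0,0.06],0],
])

```text
clock: 12.28
eef_pos: [0.5354, 0.1159, 0.0313]
tcp_rot: [[-0.003, 0.06, 0.998], [0.0, 0.998, -0.06], [-1.0, -0.0, -0.003]]
wrist_force: [-5.5, 1.1, 5.8]
width: 0.584
```

step_arm([
  [[0,0,0.03],0],
  [[0,0,0.06],0],
  [[0,0,0.06],0],
])

```text
clock: 12.65
eef_pos: [0.5355, 0.1159, 0.0311]
tcp_rot: [[-0.006, 0.06, 0.998], [-0.0, 0.998, -0.06], [-1.0, -0.0, -0.006]]
wrist_force: [-8.8, 0.7, 7.6]
width: 0.586
```

Run:
```python
from go import *
o=status(); print(o['ft_torque'])
s=read_camera('scene'); cv2.imwrite('pics/s7.png',cv2.resize(s['pixels'][180:260,330:430,::-1],None,fx=8,fy=7.5,interpolation=2))
for q in('foot','coupon'): print(q,[(np.round(d['at'],4),round(d['confidence'],2)) for d in place_of(q,s)])
```

```text
t 12.65 stage xyz mm [-21.4  31.7  31.1] F [-8.82  0.69  7.6 ] w 50.082387533471085
[ 0.03828253  1.29261379 -0.09341813]
foot [(array([0.5888, 0.0819, 0.0414]), 0.88), (array([ 0.4367, -0.3195,  0.0406]), 0.78)]
coupon [(array([0.5733, 0.0867, 0.0278]), 0.76), (array([ 0.4128, -0.028 , -0.0012]), 0.75), (array([3.48e-01, 8.02e-02, 2.00e-04]), 0.55)]
```

View pics/s7.png

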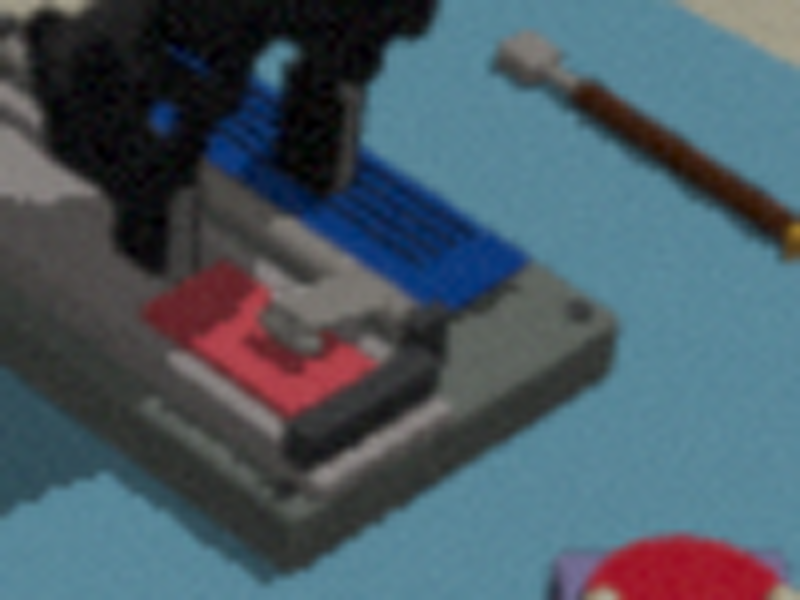

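The coupon's front edge meets the stop at crop (290-380, 360-410), and travel ended at x = -21.4 against an expected -21. The moment shows the load on the channel finger. I'll ease off the push, then let the paddle up slowly.

step_arm([
  [[0,0,-0.05],0],
  [[0,0,-0.11],0],
  [[-0.08,0,-0.12],0],
  [[-0.16,0,-0.12],0],
  [[-0.24,0,-0.12],0],
  [[-0.32,0,-0.12],0],
  [[-0.45,0,-0.12],0],
  [[-0.6,0,-0.12],0],
])

```text
clock: 13.8
eef_pos: [0.5349, 0.1159, 0.0468]
tcp_rot: [[0.0, 0.06, 0.998], [-0.0, 0.998, -0.06], [-1.0, -0.0, 0.0]]
wrist_force: [0.6, -0.9, 0.5]
width: 0.584
```

step_arm([
  [[-0.5,0,0],0],
  [[-1.5,0,0],0],
  [[-3,0,0],0],
  [[-4.5,0,-1],0],
  [[-4.5,0,-3],0],
  [[-4.5,0,-5],0],
  [[-4.5,0,-5],0],
  [[-4.5,0,-5],0],
])

```text
clock: 14.8
eef_pos: [0.4112, 0.1235, 0.1602]
tcp_rot: [[0.003, 0.06, 0.998], [0.0, 0.998, -0.06], [-1.0, 0.0, 0.003]]
wrist_force: [1.3, 0.7, -0.3]
width: 0.588
```

Run:
```python
from go import *
o=status()
s=read_camera('scene'); cv2.imwrite('pics/s8.png',cv2.resize(s['pixels'][180:260,330:430,::-1],None,fx=8,fy=7.5,interpolation=2))
t=read_camera('top'); overlay(t,(.5555,.0835),YAW,'t8',(215,150,355,310),3.75,20)
for im in(s,t):
  for q in('foot','coupon','stop','cast','burner','jar','knife'): print(q,[(np.round(d['at'],4),round(d['confidence'],2)) for d in place_of(q,im)])
```

```text
t 14.8 stage xyz mm [-146.    31.8  160.2] F [ 1.26  0.68 -0.26] w 50.22143245476403
foot [(array([0.5842, 0.0821, 0.0361]), 0.91), (array([ 0.437 , -0.3168,  0.044 ]), 0.79), (array([0.5838, 0.2484, 0.0012]), 0.7), (array([0.3663, 0.2749, 0.0414]), 0.64)]
coupon [(array([3.53e-01, 8.08e-02, 1.00e-04]), 0.86), (array([ 0.4132, -0.0268,  0.0039]), 0.51), (array([0.5708, 0.0873, 0.0264]), 0.49)]
stop [(array([0.6057, 0.0815, 0.0268]), 0.98), (array([0.401 , 0.2739, 0.0444]), 0.82), (array([ 0.4667, -0.3239,  0.0415]), 0.62)]
cast [(array([0.7049, 0.0888, 0.002 ]), 0.73)]
burner [(array([ 6.316e-01, -6.290e-02, -5.000e-04]), 0.65)]
jar [(array([ 5.154e-01, -5.940e-02,  4.000e-04]), 0.88)]
knife [(array([0.5692, 0.0863, 0.0297]), 0.66), (array([0.5849, 0.2501, 0.002 ]), 0.6)]
foot [(array([0.5865, 0.082 , 0.043 ]), 0.95), (array([ 0.4427, -0.3206,  0.0416]), 0.92)]
coupon [(array([0.574 , 0.0844, 0.0311]), 0.8), (array([ 0.3473,  0.0815, -0.003 ]), 0.69), (array([ 0.4133, -0.0245,  0.0006]), 0.64)]
stop [(array([ 0.4686, -0.331 ,  0.0412]), 0.8), (array([0.6076, 0.0818, 0.028 ]), 0.62)]
cast []
burner [(array([ 0.6296, -0.0662, -0.0032]), 0.96)]
jar [(array([ 0.514 , -0.0548,  0.0023]), 0.63)]
knife [(array([0.5848, 0.2464, 0.0023]), 0.71)]
```

View pics/s8.png

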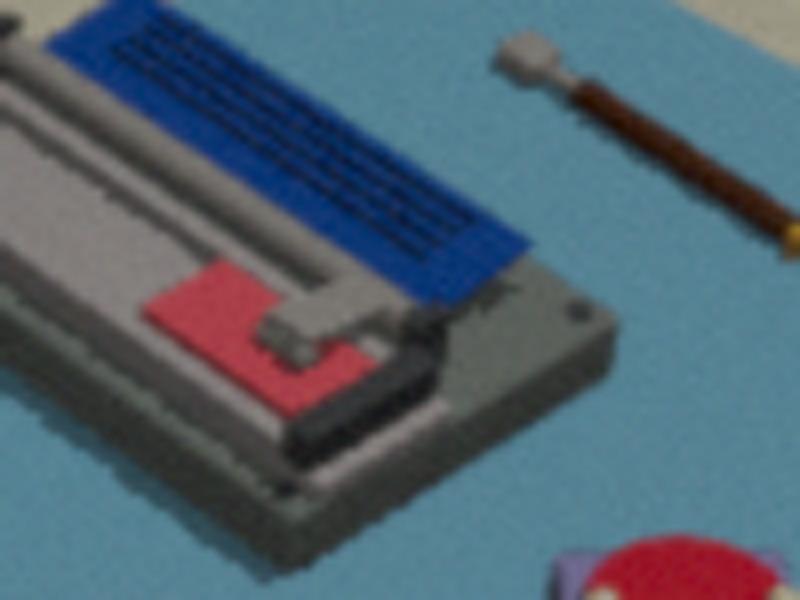

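View pics/t8.png

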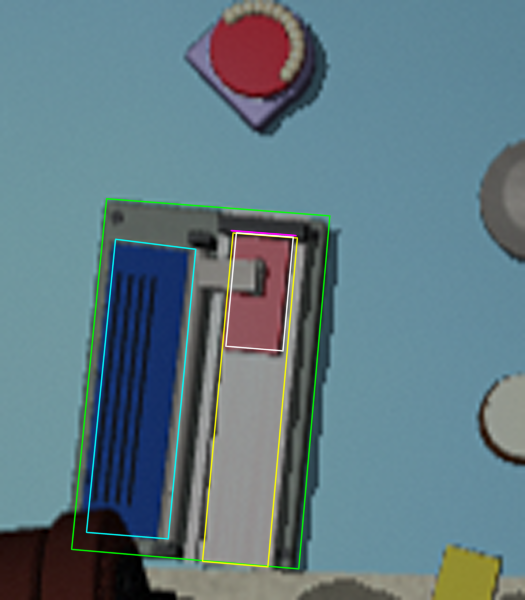

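The foot now rests on the coupon. Its corners, at crop (145,310) and (290,415), are where they were before release, tight to the stop. The bystanders match their first positions. I'll hand in.

```bash
python3 -c "
from workcell import workorder
print(workorder.job_done())"
```

```text
the job is handed in; nothing more can be done
None
```

The pink coupon is home against the end stop with the clip's foot resting on it. I handed the job in at about 15 s of the 42 s allowed. One fingertip held the paddle down while the other pushed the coupon along the channel. I then eased off the push, let the paddle up slowly and backed the arm clear.

**Slip during the job:** on the first slide the paddle finger stuck, because I was pressing against the clip's hard limit. The wrist read about 68 N in total (44 N along the push, 52 N up), which is under the 120 N limit. That load was on the fingertip, not the gripper's body. I backed off to the spring load of about 4 N and the slide then went smoothly.

**Last checks:**
- **Home against the stop:** forward travel ended at stage x -21.4 mm, against about -21 expected. The force rose to 9 N, with the load on the channel finger. The coupon sat in the same place in the scene picture before and after release.
- **Position estimates:** the coupon estimates are about 1 mm (top) and 4 mm (scene) short of nominal along the push, which is within the network's 4 mm error. In the top picture its rear edge sits about 1 pixel off the model, like the rest of the stage outline.
- **Clip:** the scene picture shows the foot resting on the coupon. The two foot-height estimates disagree, 36 mm from the scene camera and 43 mm from the top one. I relied on the picture.
- **Bystanders:** the burner, jar and knife are within detection error of where they started, and so is the cast in the scene picture. The network missed the cast in the last top picture, but it is visible there. It also gave one false knife reading on the coupon.

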